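# Set the code wheels of the key lockbox

## Task

Set the code on the grey key lockbox: roll the blue thumbwheel to number 4 and the orange thumbwheel to number 2, so that each wheel's bar stands in line with that row of dots on the scale beside it. Leave the white wheel at the number it shows, and do not push the key fob, plug or solder spool about.

Things in the scene. Friction and masses are not known exactly. Their poses are not given: they have to be found in the camera images.
- lockbox: grey steel key lockbox, 140 (x) x 226 (y) x 44 mm high, fixed on the desk; origin at the centre of its underside, x away from the robot, y left, z up. Along y on its lid stand a blue, a white and an orange thumbwheel, in varying order, 68 mm apart, axles along y and 40 mm above the desk. Left (+y) of each is its fixed black scale drum, 36 mm in radius, with five rows of 1 to 5 white dots
- blue_wheel (a joint): roll of the blue wheel, rad: 0 = bar straight up, in line with row 3; positive = rolled away from the robot (box +x). Rows 1 (nearest the robot, one dot) to 5 (farthest, five dots) are at -0.873, -0.436, 0, 0.436, 0.873; end stops at -1.0 and 1.0. Friction 0.06 N m, no spring, no clicks: it stays where left
- orange_wheel (a joint): roll of the orange wheel, rad; same scale, rows and friction as the blue one
- white_wheel (a joint): roll of the white wheel, rad; same scale, rows and friction as the blue one
- blue_bar (a point): centre of the blue wheel's grip bar: round crossbar 12 mm thick, 28 mm long, parallel to the axle (box y), 60 mm from the axle, on an 8 mm thick stem; bar centre = axle + 60 mm x (sin(roll) along box x, cos(roll) up). Below it the wheel is 28 mm in radius; the scale drum lies 19 to 41 mm to its +y side. Pinched along box x from above, the bar can turn in the jaws as it is led round
- orange_bar (a point): centre of the orange wheel's grip bar; same shape and sizes as the blue one
- white_bar (a point): centre of the white wheel's grip bar; same shape and sizes as the blue one
- key_fob: black car key fob, 76 x 34 x 13 mm, lying loose on the desk near the lockbox; origin at the centre of its underside
- diag_dongle: blue and black diagnostic plug, 43 x 43 x 23 mm, loose on the desk near the lockbox; origin at the centre of its underside
- solder_spool: spool of solder with blue flanges, 58 mm diameter, 42 mm high, standing loose on the desk to the right of the lockbox; origin at the centre of its underside

How it is judged:
By the outcome, as a careful person would: the job done as asked, in the order asked, and still so for the second after the job is handed in, with the robot touching nothing.
It also fails if it takes over 37 s, if anything falls off the work surface, if the arm or the gripper's body presses on something with over 40 N, if the wrist force passes 120 N, or if a joint passes its speed limit or range.

## Robot

A 7-joint arm with a two-finger parallel gripper is mounted at the origin on the work surface; the furniture and walls round the work are solid. World frame = base frame: x ahead of the robot, y to its left, z up, the work surface at z = 0. Lengths are in m, angles in rad, forces in N, time in s.
With the tool pointing down it reaches from about 0.4 to 0.925 m from the base axis. Payload 4.1 kg.
Tool frame: the origin (TCP) lies on the centre line of the jaws, within the pads' length; the fingertips stand arm.tip_extent ahead of it and the grasp point (between the pads) lies 6 mm ahead of it (arm.tip_extent is the distance from the TCP to the fingertips, in m); x points along the fingers, y is the direction in which the jaws open and shut, and the axes are right-handed (so a half turn about x gives the same grasp; the last joint's range is limited). The gripper opens to 85 mm and grips with 20 to 120 N. Pads are 22 mm wide; open, the fingers measure 114 mm over their backs; the gripper's body (76 mm by 85 mm) begins 54 mm behind the grasp point. The pads swing forward as they close: fully open they stand 13 mm farther back than shut.
Start: joints at [1.021, 0.398, 0.045, 1.537, -0.019, 1.207, -0.051], TCP at [0.283, -0.585, 0.256] pointing down, gripper open.
Joint ranges: [-2.82, 2.82], [-0.49, 2.23], [-1.37, 1.46], [0, 2.46], [-1.36, 4.5], [0.23, 2], [-2.94, 2.94]. Speed limits (rad/s): [2.57, 2.57, 3.14, 3.14, 3.14, 3.14, 3.14].

## Interface

Orientations are given as [roll, pitch, yaw] about the fixed x, y, z axes, in that order (R = Rz(yaw) Ry(pitch) Rx(roll)).
In Python, from cell import monitor, eyes, arm gives the robot as it stands.
- The arm moves only by the tool step_arm, never from a script. Its argument "motion" is a list of rows, each a list of 4 numbers: the shift along the world's x, y, z in units of 50 mm (1.0 is 50 mm), then the turn about the world's z in units of 6 degrees (1.0 is 6 degrees). In form: [[tx, ty, tz, roll], ...]. A call has 1 to 10 rows; each row shifts and turns the commanded pose from where the row before left it; what a row does not reach is not made up. A row lasts 1/10 s, in which the tool goes at most 50 mm and 8.59 degrees, less where a joint would pass 70% of its speed; a pose out of reach is approached as far as the arm can. A call is refused whole if a number of a shift passes 1 or a number of a turn 1, either way. A call with a gripper value outside its range is refused whole. "fingers" is the opening, from 0 (shut) to 1 (fully open), set as the call begins (left out, the last holds). The fingers move at their own pace and stop on an object; "newtons" is the grip in N (left out, the last holds). Time passes only in rows, so rows that do not move let the fingers close. It gives the time, the measured TCP pose, the force and the opening at its end, in the units of the state.
- monitor.get_state(): the state, without advancing time (a new reading comes with each control period).
- eyes.grab_frame(name): name is "scene" or "top" or "wrist"; returns (picture, depth): 384x512x3 uint8, blue, green, red; 384x512 float32, m along the optical axis (not along the pixel's ray), 0 where there is no reading.
- eyes.get_calibration(name): a dict with "fx", "fy", "cx", "cy" (pixels), "R" (3x3) and "t" (3): a world point X has camera coordinates R X + t. Camera axes: x right, y down, z forward; pixel columns grow to the right and rows downward; lengths in m; the calibration is good to about 2 mm. A picture is of the moment at which its call begins: read the wrist's pose just before it. get_calibration takes no time and is no camera call; for the wrist camera it gives the pose at the moment of the call.
- arm.finish_job(): hands the job in, once; it reports no verdict.
The state is a dict: "time_s": time; "joints": joint angles; "dq": joint speeds; "joint_torque": joint torques, N m; "position": TCP position; "tool_rot": TCP orientation; "force": force on the tool from outside, world axes, zero at the start; "moment": the same for the moment, N m; "width": finger opening in m.
Only numpy, scipy, OpenCV 4.12 (cv2) and the standard library are available. Lean on these libraries where they do the work, as an engineer would, in place of code of your own. Each camera call takes 0.05 s, during which the arm holds its last target. There are 200 camera calls.

## Working session

There is one attempt and no reset: what is moved stays moved. The work goes in short steps, Python scripts to look and compute and a tool call to move; the robot and the scene stay as the last step left them, time stands still between calls to the robot, and variables do not carry over. Pictures are saved under pics/ and viewed, about 8 in all and at most 12, crops included, and the job is handed in when it is done.

Besides the shell and the picture viewer there is one more tool, called as a command line: name --pt "numbers of a row" for each row, then --argument value for the rest. step_arm: Moves the arm, as the interface text tells. Its arguments: {"type":"object","properties":{"motion":{"type":"array","items":{"type":"array","items":{"type":"number"}}},"fingers":{"type":"number"},"newtons":{"type":"number"}},"required":["motion"]}

```bash
mkdir -p pics; ls
python3 - <<'E'
from cell import monitor, eyes, arm
import cv2,numpy as np
s=monitor.get_state();print(s['time_s'],s['position'],s['tool_rot'],s['width'],arm.tip_extent)
for n in('top','scene'):
    p,d=eyes.grab_frame(n);cv2.imwrite(f'pics/{n}1.png',p);c=eyes.get_calibration(n);np.savez(f'pics/{n}1.npz',p=p,d=d,**c);print(n,c)
E
```

```text
pics
0.0 [ 0.282934   -0.58450717  0.25522234] [-1.50529423  1.56873785  2.08719318] 0.0856566555454808 0.025
top {'fx': 411.83778838096504, 'fy': 411.83778838096504, 'cx': 250.50181992410376, 'cy': 182.92062735768963, 'R': array([[ 1.38656253e-02, -9.99899171e-01,  3.06478661e-03],
       [-9.87133296e-01, -1.41767778e-02, -1.59269815e-01],
       [ 1.59297205e-01, -8.16977330e-04, -9.87230334e-01]]), 't': array([0.03050987, 0.4563709 , 0.87773831])}
scene {'fx': 462.6991055866136, 'fy': 462.6991055866136, 'cx': 248.25135704576326, 'cy': 191.27181446138204, 'R': array([[ 0.99495764,  0.09927524,  0.01427335],
       [ 0.08864255, -0.80382164, -0.58822892],
       [-0.04692334,  0.58652808, -0.80856849]]), 't': array([-0.45534233,  0.07280004,  0.93065863])}
```

View pics/top1.png

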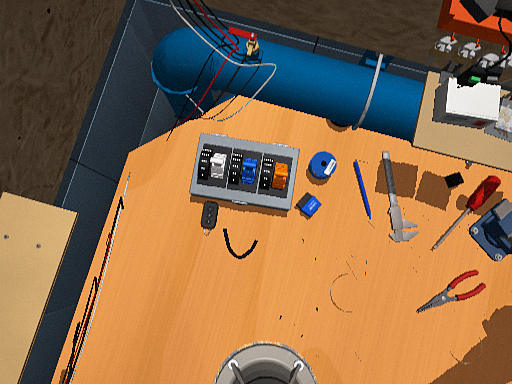

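View pics/scene1.png

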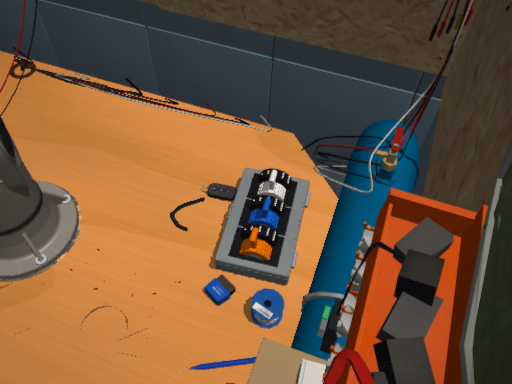

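```bash
cat > h.py <<'E'
import numpy as np,cv2
def cloud(d,c):
    v,u=np.indices(d.shape);P=np.dstack([(u-c['cx'])/c['fx']*d,(v-c['cy'])/c['fy']*d,d])
    return (P-c['t'])@c['R']
def masks(p):
    h=cv2.cvtColor(p,cv2.COLOR_BGR2HSV);H,S,V=[h[...,i].astype(int) for i in range(3)]
    return {'blue':(H>100)&(H<130)&(S>140)&(V>60),'orange':(H>5)&(H<22)&(S>170)&(V>60),'white':(S<40)&(V>150)}
E
python3 - <<'E'
from h import *
f=lambda n:np.load(f'pics/{n}1.npz')
ims=[]
for n,(a,b,c,e) in {'top':(125,215,180,345),'scene':(160,310,190,320)}.items():
    z=f(n);X=cloud(z['d'],z);p=z['p']
    if n=='top':
        m=(X[...,2]>.034)&(X[...,2]<.050)&(z['d']>0);m[:120]=0;m[220:]=0;m[:,:180]=0;m[:,310:]=0
        q=X[m][:,:2].astype(np.float32);r=cv2.minAreaRect(q);print('box',r,cv2.boxPoints(r),np.median(X[m][:,2]))
    for k,mm in masks(p).items():
        mm=mm&(X[...,2]>.06)&(X[...,2]<.13)&(abs(X[...,0]-.56)<.12)&(abs(X[...,1])<.2)&(z['d']>0)
        Q=X[mm]
        if len(Q): t=Q[Q[:,2]>.085];print(n,k,len(Q),Q.mean(0),'zmax',Q[:,2].max(),'hi',len(t),t.mean(0) if len(t) else 0,t.min(0) if len(t) else 0,t.max(0) if len(t) else 0)
    ims.append(cv2.resize(p[a:b,c:e],None,fx=4.6,fy=4.6,interpolation=cv2.INTER_CUBIC)[:600,:760])
for i,m in enumerate(ims): cv2.imwrite(f'pics/crop{i}.png',m)
E
```

```text
box ((0.48406094312667847, 0.05104503035545349), (0.226395383477211, 0.1506211906671524), 81.6553955078125) [[ 0.39311966 -0.05002469]
 [ 0.5421462  -0.07188381]
 [ 0.5750022   0.15211475]
 [ 0.42597568  0.17397387]] 0.045030170219819914
top blue 281 [0.51351272 0.06895758 0.07592185] zmax 0.12622670796891633 hi 76 [0.48622359 0.04221508 0.10434449] [0.47837626 0.02814962 0.08680929] [0.6437513  0.15098213 0.12622671]
top orange 246 [ 0.46983324 -0.02484572  0.07775014] zmax 0.12752726638085837 hi 78 [ 0.46810932 -0.0230563   0.10464276] [ 0.46054786 -0.03818647  0.09788304] [0.57651277 0.14030247 0.12752727]
top white 264 [0.49902933 0.09668513 0.07870795] zmax 0.10855871187649326 hi 75 [0.50085908 0.11116522 0.10449749] [0.48591387 0.09456243 0.09059483] [0.61752357 0.15884157 0.10855871]
scene blue 349 [0.48369069 0.03714119 0.07603262] zmax 0.10713555309448343 hi 96 [0.48558875 0.03658992 0.10295005] [0.47846814 0.0238873  0.08684236] [0.49221014 0.0526759  0.10713555]
scene orange 392 [ 0.47262789 -0.02970493  0.07591109] zmax 0.10752293363532778 hi 106 [ 0.46823443 -0.02933162  0.10256311] [ 0.46112053 -0.04128075  0.0860269 ] [ 0.47422727 -0.01399461  0.10752293]
scene white 234 [0.49817327 0.09173002 0.07595223] zmax 0.10774570530820332 hi 59 [0.49344587 0.1064647  0.10419974] [0.48770553 0.09099864 0.10065567] [0.49883093 0.11968173 0.10774571]
```

View pics/crop0.png

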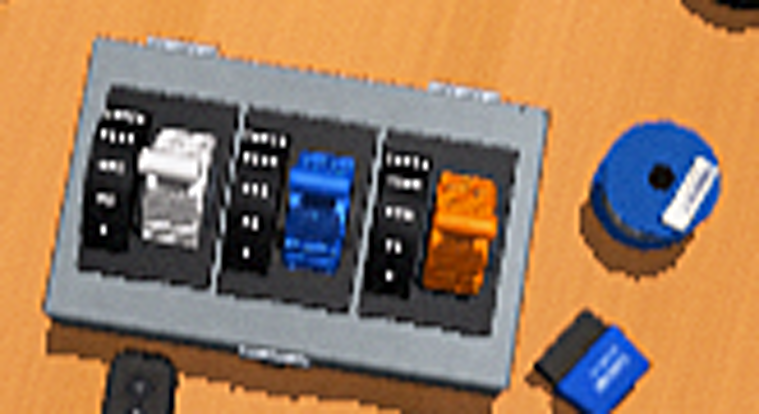

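View pics/crop1.png

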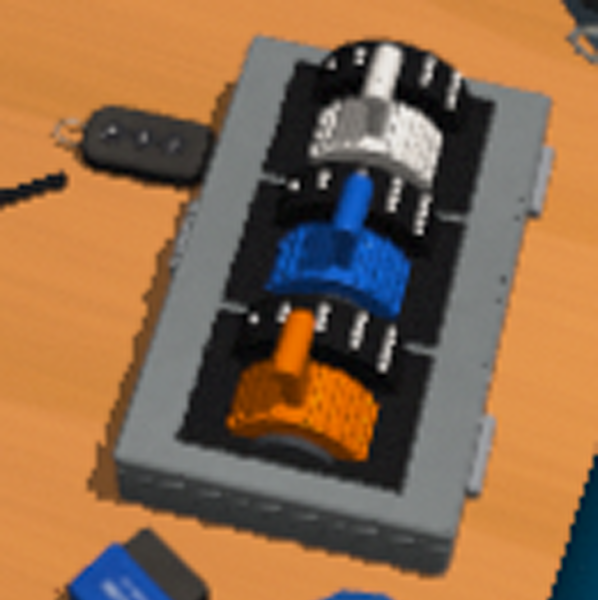

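```bash
cat >> h.py <<'E'
from scipy.optimize import least_squares
from scipy.spatial.transform import Rotation as Ro
YAW=np.deg2rad(-8.35);C=np.array([.4841,.0510]);WY={'white':.056,'blue':-.012,'orange':-.080}
def tobox(X):
    e=X[...,:2]-C;c,s=np.cos(YAW),np.sin(YAW)
    return np.dstack([e[...,0]*c+e[...,1]*s,-e[...,0]*s+e[...,1]*c,X[...,2]])
def circ(Q,r):
    g=least_squares(lambda a:np.hypot(Q[:,0]-a[0],Q[:,2]-a[1])-r,[np.median(Q[:,0]),np.median(Q[:,2])-r],loss='soft_l1',f_scale=.001);return g.x,np.abs(g.fun).mean()
def fit(p,d,c):
    B=tobox(cloud(d,c));M=masks(p);ok=d>0
    for k,y in WY.items():
        m=M[k]&ok&(B[...,2]>.09)&(B[...,2]<.112)&(abs(B[...,0])<.08)&(abs(B[...,1]-y)<.02)
        Q=B[m]
        if len(Q)>10:
            r,e=circ(Q,.006);print(k,'bar x,z',r.round(4),'res',round(e,4),len(Q),'y',((Q[:,1].min()+Q[:,1].max())/2).round(4),Q[:,1].min().round(4),Q[:,1].max().round(4))
        m=ok&(B[...,2]>.052)&(B[...,2]<.079)&(abs(B[...,0])<.04)&(abs(B[...,1]-y-.030)<.008)&~M['blue']&~M['orange']
        Q=B[m]
        if len(Q)>20: r,e=circ(Q,.036);print(k,'drum x,z',r.round(4),'res',round(e,4),len(Q))
E
python3 - <<'E'
from h import *
for n in('top','scene'):
    z=np.load(f'pics/{n}1.npz');print(n);fit(z['p'],z['d'],z)
from cell import monitor
s=monitor.get_state();R=Ro.from_euler('xyz',s['tool_rot']).as_matrix();print(R,s['joints'][6])
print('yaw of tool y',np.degrees(np.arctan2(R[1,1],R[0,1])))
E
```

```text
top
white bar x,z [0.0001 0.1   ] res 0.0009 69 y 0.0577 0.044 0.0714
white drum x,z [0.0001 0.0401] res 0.0011 222
blue bar x,z [0.0022 0.1   ] res 0.0011 73 y -0.0101 -0.0234 0.0031
blue drum x,z [-0.0001  0.0403] res 0.001 224
orange bar x,z [-0.0054  0.0998] res 0.001 77 y -0.0778 -0.0916 -0.0641
orange drum x,z [-0.0001  0.0403] res 0.001 224
scene
white bar x,z [0.001  0.0991] res 0.0009 59 y 0.0552 0.041 0.0694
white drum x,z [0.001  0.0391] res 0.0009 162
blue bar x,z [0.0036 0.0992] res 0.0009 94 y -0.0126 -0.0268 0.0016
blue drum x,z [0.0008 0.039 ] res 0.0009 188
orange bar x,z [-0.0046  0.0989] res 0.0011 104 y -0.0801 -0.0938 -0.0664
orange drum x,z [0.0005 0.0392] res 0.0009 236
[[-8.90965418e-04  4.35770481e-01 -9.00057384e-01]
 [ 1.50873229e-03 -9.00056131e-01 -4.35771368e-01]
 [-9.99998465e-01 -1.74620285e-03  1.44457892e-04]] -0.05069679571041367
yaw of tool y -64.16562679142156
```

step_arm --pt "0.27 0.83 -0.07 0.62" --pt "0.27 0.83 -0.07 0.62" --pt "0.27 0.83 -0.07 0.62" --pt "0.27 0.83 -0.07 0.62" --pt "0.27 0.83 -0.07 0.62" --pt "0.27 0.83 -0.07 0.62" --pt "0.27 0.83 -0.07 0.62" --pt "0.27 0.83 -0.07 0.62" --pt "0.27 0.83 -0.07 0.62" --pt "0.27 0.83 -0.07 0.62" --fingers 0.6 --newtons 20

```text
time_s: 1.1
position: [0.4182, -0.1683, 0.2211]
tool_rot: [0.325, 1.571, -1.714]
force: [1.0, -0.6, -0.0]
width: 0.0514
```

step_arm --pt "0.27 0.83 -0.07 0.62" --pt "0.27 0.83 -0.07 0.62" --pt "0.27 0.83 -0.07 0.62" --pt "0.27 0.83 -0.07 0.62" --pt "0 0 0 0.62" --pt "0 0 0 0" --pt "0 0 0 0"

```text
time_s: 1.8
position: [0.4718, -0.0049, 0.207]
tool_rot: [-0.867, 1.57, -2.586]
force: [-1.0, -0.4, 0.1]
width: 0.0511
```

```bash
cat > st.py <<'E'
from h import *
from cell import monitor,eyes
import sys
s=monitor.get_state();R=Ro.from_euler('xyz',s['tool_rot']).as_matrix();print(s['time_s'],s['position'].round(4),'ytool yaw',np.degrees(np.arctan2(R[1,1],R[0,1])).round(2),'F',s['force'].round(1),'w',s['width'],'j',s['joints'].round(2))
for n in sys.argv[1:]:
    p,d=eyes.grab_frame(n);c=eyes.get_calibration(n);print(n);fit(p,d,c);cv2.imwrite(f"pics/{n}_{s['time_s']:.2f}.png",p)
E
python3 st.py wrist
```

```text
1.8 [ 0.4718 -0.0049  0.207 ] ytool yaw -8.51 F [-1.  -0.4  0.1] w 0.05108828867962052 j [ 0.37  0.15 -0.49  2.    0.08  1.02 -0.31]
wrist
white bar x,z [-0.0005  0.1   ] res 0.0005 670 y 0.0573 0.0434 0.0712
white drum x,z [-0.0002  0.0401] res 0.0006 1714
blue bar x,z [0.0021 0.1001] res 0.0005 517 y -0.01 -0.0235 0.0036
blue drum x,z [-0.0004  0.0402] res 0.0006 1372
orange bar x,z [-0.0056  0.1   ] res 0.0006 420 y -0.078 -0.0918 -0.0642
orange drum x,z [-0.0008  0.0402] res 0.0006 1100
```

step_arm --pt "0.13 0.46 0 0" --pt "0.13 0.46 0 0" --pt "0 0 -0.5 0" --pt "0 0 -0.5 0" --pt "0 0 -0.5 0" --pt "0 0 -0.3 0" --pt "0 0 -0.17 0" --pt "0 0 0 0" --pt "0 0 0 0"

```text
time_s: 2.75
position: [0.4858, 0.0415, 0.1094]
tool_rot: [1.632, 1.57, -0.086]
force: [0.1, 0.6, -0.0]
width: 0.0513
```

step_arm --pt "0 0 0 0" --pt "0 0 0 0" --pt "0 0 0 0" --pt "0 0 0 0" --pt "0 0 0 0" --pt "0 0 0 0" --pt "0 0 0 0" --pt "0 0 0 0" --fingers 0

```text
time_s: 3.55
position: [0.4857, 0.042, 0.1095]
tool_rot: [1.545, 1.57, -0.172]
force: [-1.5, -0.8, 5.9]
width: 0.011
```

```bash
python3 st.py wrist
```

```text
3.55 [0.4857 0.042  0.1095] ytool yaw -8.37 F [-1.5 -0.8  5.9] w 0.011035638153740836 j [ 0.26  0.32 -0.5   2.06  0.21  0.82 -0.51]
wrist
white bar x,z [-0.0004  0.1   ] res 0.0004 1784 y 0.058 0.0442 0.0719
white drum x,z [-0.0001  0.04  ] res 0.0006 3908
blue bar x,z [0.0025 0.1   ] res 0.001 1300 y -0.0095 -0.0236 0.0047
blue drum x,z [-0.0004  0.0401] res 0.0005 2728
orange drum x,z [-0.0017  0.0403] res 0.0006 508
```

step_arm --pt "0.092 -0.0135 -0.008 0" --pt "0.09 -0.013 -0.015 0" --pt "0.09 -0.013 -0.022 0" --pt "0.087 -0.013 -0.029 0" --pt "0.085 -0.0125 -0.036 0" --pt "0 0 0 0" --pt "0 0 0 0" --pt "0 0 0 0"

```text
time_s: 4.4
position: [0.5013, 0.0398, 0.1065]
tool_rot: [-1.232, 1.555, -2.95]
force: [-20.3, 1.2, 45.6]
width: 0.0114
```

```bash
python3 st.py wrist
```

```text
4.4 [0.5013 0.0398 0.1065] ytool yaw -8.43 F [-20.3   1.2  45.6] w 0.011372561466330174 j [ 0.25  0.35 -0.49  2.01  0.22  0.84 -0.51]
wrist
white bar x,z [-0.0005  0.1   ] res 0.0004 1857 y 0.0582 0.0442 0.0721
white drum x,z [-0.0002  0.04  ] res 0.0006 4087
blue bar x,z [0.0188 0.0969] res 0.0009 1265 y -0.0097 -0.0241 0.0047
blue drum x,z [-0.0004  0.0401] res 0.0005 2802
orange drum x,z [-0.0013  0.0405] res 0.0006 446
```

step_arm --pt "0 0 0 0" --pt "0 0 0 0" --pt "0 0 0 0" --pt "0 0 0.1 0" --pt "0 0 0 0" --pt "0 0 0 0" --fingers 0.35

```text
time_s: 5.05
position: [0.5076, 0.0386, 0.1083]
tool_rot: [2.142, 1.571, 0.425]
force: [-0.1, -0.6, -0.8]
width: 0.0299
```

```bash
python3 st.py wrist
```

```text
5.05 [0.5076 0.0386 0.1083] ytool yaw -8.38 F [-0.1 -0.6 -0.8] w 0.029935895283571393 j [ 0.25  0.35 -0.49  2.01  0.22  0.83 -0.51]
wrist
white bar x,z [-0.0005  0.0999] res 0.0004 1815 y 0.0582 0.0443 0.0721
white drum x,z [-0.0003  0.04  ] res 0.0006 3975
blue bar x,z [0.0225 0.0952] res 0.0009 1256 y -0.0097 -0.0238 0.0045
blue drum x,z [-0.0006  0.0401] res 0.0005 2752
orange drum x,z [-0.0008  0.0402] res 0.0006 875
```

step_arm --pt "0.08 -0.012 0 0" --pt "0.05 -0.007 0 0" --pt "0.03 -0.004 0 0" --pt "0 0 0 0" --pt "0 0 0 0"

```text
time_s: 5.6
position: [0.5153, 0.0375, 0.1082]
tool_rot: [-1.115, 1.571, -2.832]
force: [-0.8, -0.3, -0.8]
width: 0.0299
```

```bash
python3 st.py wrist
```

```text
5.6 [0.5153 0.0375 0.1082] ytool yaw -8.37 F [-0.8 -0.3 -0.8] w 0.02985521236100645 j [ 0.25  0.36 -0.49  1.99  0.23  0.84 -0.51]
wrist
white bar x,z [-0.0004  0.1001] res 0.0005 1848 y 0.0582 0.0443 0.0721
white drum x,z [-0.0002  0.0401] res 0.0006 3979
blue bar x,z [0.0267 0.0935] res 0.001 1238 y -0.0096 -0.0235 0.0044
blue drum x,z [-0.0004  0.0402] res 0.0006 2766
orange drum x,z [-0.0009  0.0406] res 0.0006 606
```

step_arm --pt "-0.06 0.009 0 0" --pt "0 0 0.4 0" --pt "0 0 0.8 0" --pt "0 0 0.8 0" --pt "0 0 0 0" --pt "0 0 0 0"

```text
time_s: 6.25
position: [0.5132, 0.038, 0.2095]
tool_rot: [1.602, 1.567, -0.115]
force: [-0.7, -0.6, -0.6]
width: 0.0299
```

```bash
python3 st.py wrist scene
```

```text
6.25 [0.5132 0.038  0.2095] ytool yaw -8.37 F [-0.7 -0.6 -0.6] w 0.029940703094876692 j [ 0.3   0.23 -0.52  1.9   0.13  1.04 -0.43]
wrist
white bar x,z [-0.0019  0.0988] res 0.0004 549 y 0.0573 0.0437 0.0709
white drum x,z [-0.0018  0.0388] res 0.0006 1421
blue bar x,z [0.0254 0.0922] res 0.0005 403 y -0.0101 -0.024 0.0037
blue drum x,z [-0.0021  0.0389] res 0.0006 1153
orange drum x,z [-0.0024  0.039 ] res 0.0006 720
scene
white drum x,z [0.0012 0.0391] res 0.001 145
blue bar x,z [0.0283 0.0926] res 0.001 90 y -0.0126 -0.0266 0.0015
blue drum x,z [0.0011 0.0391] res 0.001 179
orange bar x,z [-0.0044  0.0991] res 0.0009 103 y -0.0796 -0.094 -0.0652
orange drum x,z [0.0005 0.0393] res 0.0009 227
```

```bash
ls pics; f=$(ls -t pics/wrist*|head -1); cp $f pics/w_last.png
```

```text
crop0.png
crop1.png
scene1.npz
scene1.png
scene_6.25.png
top1.npz
top1.png
wrist_1.80.png
wrist_3.55.png
wrist_4.40.png
wrist_5.05.png
wrist_5.60.png
wrist_6.25.png
```

View pics/w_last.png

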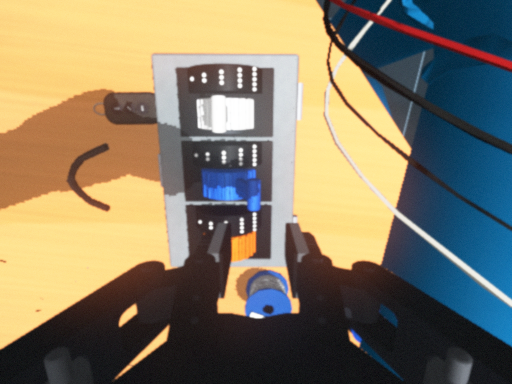

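step_arm --pt "0 0 -0.8 0" --pt "0 0 -0.8 0" --pt "0 0 -0.4 0" --pt "-0.08 0.012 0 0" --pt "-0.08 0.012 0 0" --pt "-0.08 0.012 0 0" --pt "0 0 0 0" --pt "0 0 0 0"

```text
time_s: 7.15
position: [0.501, 0.0398, 0.1095]
tool_rot: [1.622, 1.568, -0.095]
force: [0.3, 0.4, -0.6]
width: 0.0301
```

```bash
python3 st.py wrist
```

```text
7.15 [0.501  0.0398 0.1095] ytool yaw -8.37 F [ 0.3  0.4 -0.6] w 0.030086312604989816 j [ 0.26  0.34 -0.5   2.02  0.22  0.83 -0.51]
wrist
white bar x,z [-0.0005  0.0998] res 0.0004 1772 y 0.058 0.044 0.072
white drum x,z [-0.0002  0.0399] res 0.0006 3893
blue bar x,z [0.0262 0.0935] res 0.001 1227 y -0.0096 -0.0239 0.0047
blue drum x,z [-0.0005  0.0399] res 0.0005 2724
orange drum x,z [-0.0008  0.0401] res 0.0006 1035
```

step_arm --pt "-0.03 0.004 0 0" --pt "0 0 0 0" --pt "0 0 0 0"

```text
time_s: 7.5
position: [0.4999, 0.0399, 0.1089]
tool_rot: [1.775, 1.568, 0.058]
force: [2.2, 0.3, 0.8]
width: 0.0302
```

```bash
python3 st.py wrist wrist
```

```text
7.5 [0.4999 0.0399 0.1089] ytool yaw -8.38 F [2.2 0.3 0.8] w 0.030156077655916748 j [ 0.26  0.34 -0.5   2.03  0.22  0.82 -0.51]
wrist
white bar x,z [-0.0005  0.1   ] res 0.0004 1804 y 0.058 0.044 0.0719
white drum x,z [-0.0003  0.04  ] res 0.0006 3935
blue bar x,z [0.0257 0.0938] res 0.0009 1243 y -0.0096 -0.0237 0.0046
blue drum x,z [-0.0005  0.04  ] res 0.0005 2742
orange drum x,z [-0.0009  0.0402] res 0.0006 1083
wrist
white bar x,z [-0.0006  0.0999] res 0.0004 1805 y 0.058 0.044 0.0719
white drum x,z [-0.0004  0.04  ] res 0.0006 3930
blue bar x,z [0.0256 0.0939] res 0.001 1235 y -0.0097 -0.0238 0.0044
blue drum x,z [-0.0006  0.0401] res 0.0005 2744
orange drum x,z [-0.001   0.0402] res 0.0006 1070
```

step_arm --pt "-0.02 0.003 0 0" --pt "0 0 0 0" --pt "0 0 0 0" --pt "0 0 0 0"

```text
time_s: 8.0
position: [0.4979, 0.0402, 0.1083]
tool_rot: [-2.546, 1.571, 2.021]
force: [1.8, -0.4, 1.2]
width: 0.0301
```

```bash
python3 st.py wrist
```

```text
8.0 [0.4979 0.0402 0.1083] ytool yaw -8.36 F [ 1.8 -0.4  1.2] w 0.030110774590475533 j [ 0.26  0.34 -0.5   2.03  0.22  0.82 -0.51]
wrist
white bar x,z [-0.0005  0.1   ] res 0.0004 1820 y 0.0581 0.044 0.0723
white drum x,z [-0.0002  0.04  ] res 0.0006 3973
blue bar x,z [0.0237 0.0949] res 0.001 1275 y -0.0095 -0.0236 0.0045
blue drum x,z [-0.0004  0.0401] res 0.0005 2764
orange drum x,z [-0.0008  0.0403] res 0.0006 1126
```

step_arm --pt "0.04 -0.006 0 0" --pt "0 0 0.4 0" --pt "0 0 0.8 0" --pt "0 0 0.8 0" --pt "-0.33 -0.66 0 0" --pt "-0.33 -0.66 0 0" --pt "0 0 0 0" --pt "0 0 0 0" --pt "0 0 0 0"

```text
time_s: 8.95
position: [0.4668, -0.0252, 0.208]
tool_rot: [-2.132, 1.57, 2.436]
force: [0.4, -0.1, 1.0]
width: 0.03
```

```bash
python3 st.py wrist scene
```

```text
8.95 [ 0.4668 -0.0252  0.208 ] ytool yaw -8.3 F [ 0.4 -0.1  1. ] w 0.029952471447635277 j [ 0.42  0.14 -0.49  2.    0.08  1.02 -0.26]
wrist
white bar x,z [-0.0007  0.0999] res 0.0005 558 y 0.0551 0.044 0.0662
white drum x,z [-0.0004  0.0397] res 0.0004 76
blue bar x,z [0.0226 0.0952] res 0.0005 568 y -0.0098 -0.0235 0.004
blue drum x,z [-0.0005  0.0401] res 0.0006 1451
orange bar x,z [-0.0056  0.0999] res 0.0005 425 y -0.0773 -0.091 -0.0636
orange drum x,z [-0.0007  0.0402] res 0.0006 1145
scene
blue bar x,z [0.0236 0.0944] res 0.001 80 y -0.0138 -0.0262 -0.0013
blue drum x,z [0.0008 0.0392] res 0.0008 105
orange bar x,z [-0.0045  0.0989] res 0.001 103 y -0.0799 -0.0946 -0.0653
orange drum x,z [0.0006 0.0391] res 0.0008 228
```

step_arm --pt "0 0 -0.8 0" --pt "0 0 -0.7 0" --pt "0 0 -0.35 0" --pt "0 0 0 0" --pt "-0.1 0.009 0 0" --pt "-0.1 0.009 0 0" --pt "-0.1 0.009 0 0" --pt "-0.08 0.007 0 0" --pt "0 0 0 0" --pt "0 0 0 0"

```text
time_s: 10.05
position: [0.4477, -0.0247, 0.1161]
tool_rot: [0.319, 1.57, -1.398]
force: [-0.6, 0.6, -0.6]
width: 0.0295
```

```bash
cat >> st.py <<'E'
print('tcp box',tobox(s['position'][None,None])[0,0].round(4))
E
python3 st.py wrist
```

```text
10.05 [ 0.4477 -0.0247  0.1161] ytool yaw -8.38 F [-0.6  0.6 -0.6] w 0.029510178932700463 j [ 0.39  0.24 -0.48  2.14  0.15  0.8  -0.33]
wrist
blue bar x,z [0.0227 0.0951] res 0.0005 1607 y -0.0098 -0.0237 0.0041
blue drum x,z [-0.0004  0.0399] res 0.0006 3660
orange bar x,z [-0.0165  0.0978] res 0.0007 1149 y -0.0771 -0.0908 -0.0634
orange drum x,z [-0.0006  0.04  ] res 0.0005 2593
tcp box [-0.025  -0.0802  0.1161]
```

step_arm --pt "0 0 0 0" --pt "0 0 0 0" --pt "0 0 0 0" --pt "0 0 0 0" --pt "0 0 0 0" --pt "0 0 0 0" --fingers 0.1

```text
time_s: 10.7
position: [0.4484, -0.0246, 0.116]
tool_rot: [1.627, 1.57, -0.09]
force: [2.1, -1.5, 0.6]
width: 0.0109
```

```bash
python3 st.py wrist
```

```text
10.7 [ 0.4484 -0.0246  0.116 ] ytool yaw -8.37 F [ 2.1 -1.5  0.6] w 0.010910444644076986 j [ 0.39  0.24 -0.48  2.14  0.15  0.8  -0.34]
wrist
blue bar x,z [0.0226 0.0952] res 0.0005 1599 y -0.0098 -0.0236 0.0039
blue drum x,z [-0.0004  0.04  ] res 0.0006 3651
orange bar x,z [-0.0247  0.0951] res 0.0009 1109 y -0.0774 -0.0916 -0.0632
orange drum x,z [-0.0007  0.0401] res 0.0005 2585
tcp box [-0.0244 -0.08    0.116 ]
```

step_arm --pt "-0.025 0.004 -0.01 0" --pt "0 0 0 0" --pt "0 0 0 0" --pt "0 0 0 0"

```text
time_s: 11.15
position: [0.4473, -0.0244, 0.1156]
tool_rot: [1.639, 1.569, -0.078]
force: [4.3, -1.8, 0.5]
width: 0.0106
```

```bash
python3 st.py wrist
```

```text
11.15 [ 0.4473 -0.0244  0.1156] ytool yaw -8.37 F [ 4.3 -1.8  0.5] w 0.010623386177340488 j [ 0.39  0.24 -0.48  2.14  0.15  0.8  -0.34]
wrist
blue bar x,z [0.0226 0.0951] res 0.0005 1614 y -0.0099 -0.0238 0.0041
blue drum x,z [-0.0004  0.04  ] res 0.0006 3681
orange bar x,z [-0.0257  0.0947] res 0.0008 1103 y -0.0779 -0.0923 -0.0634
orange drum x,z [-0.0007  0.0401] res 0.0006 2585
tcp box [-0.0254 -0.08    0.1156]
```

step_arm --pt "0 0 0 0" --pt "0 0 0 0" --pt "0 0 0 0" --pt "0 0 0.4 0" --pt "0 0 0.7 0" --pt "0 0 0.7 0" --pt "0.4 0.41 0 0" --pt "0.4 0.41 0 0" --pt "0.4 0.41 0 0" --pt "0 0 0 0" --fingers 0.35

```text
time_s: 12.2
position: [0.508, 0.041, 0.2054]
tool_rot: [3.076, 1.568, 1.364]
force: [-0.6, 0.7, 0.6]
width: 0.0298
```

step_arm --pt "0 0 0 0" --pt "0 0 0 0"

```text
time_s: 12.4
position: [0.5055, 0.0363, 0.2047]
tool_rot: [-1.039, 1.569, -2.757]
force: [0.3, -1.0, -0.3]
width: 0.0301
```

```bash
python3 st.py wrist scene
```

```text
12.4 [0.5055 0.0363 0.2047] ytool yaw -8.41 F [ 0.3 -1.  -0.3] w 0.030072708509105393 j [ 0.32  0.22 -0.54  1.92  0.13  1.03 -0.43]
wrist
white bar x,z [-0.0004  0.1002] res 0.0004 583 y 0.0576 0.0437 0.0715
white drum x,z [-0.0002  0.0402] res 0.0006 1503
blue bar x,z [0.0227 0.0955] res 0.0006 462 y -0.0101 -0.0243 0.004
blue drum x,z [-0.0004  0.0403] res 0.0006 1191
orange drum x,z [-0.0007  0.0404] res 0.0006 794
scene
white bar x,z [0.0003 0.099 ] res 0.0009 36 y 0.0565 0.0436 0.0693
white drum x,z [0.0011 0.0393] res 0.0008 106
blue bar x,z [0.0241 0.0949] res 0.001 85 y -0.0115 -0.0268 0.0038
blue drum x,z [0.0008 0.0392] res 0.0011 193
orange bar x,z [-0.0249  0.0938] res 0.0009 105 y -0.0803 -0.094 -0.0666
orange drum x,z [0.0006 0.0394] res 0.0009 230
tcp box [ 0.0233 -0.0114  0.2047]
```

step_arm --pt "0.05 0.02 -0.7 0" --pt "0 0 -0.7 0" --pt "0 0 -0.38 0" --pt "0 0 0 0" --pt "0 0 0 0"

```text
time_s: 13.0
position: [0.5092, 0.0378, 0.1168]
tool_rot: [1.166, 1.571, -0.552]
force: [0.7, 0.2, 0.1]
width: 0.0301
```

step_arm --pt "0 0 0 0" --pt "0 0 0 0" --pt "0 0 0 0" --pt "0 0 0 0" --pt "0 0 0 0" --pt "0 0 0 0" --fingers 0.1

```text
time_s: 13.6
position: [0.5104, 0.0382, 0.1172]
tool_rot: [1.673, 1.568, -0.044]
force: [0.2, -1.6, 6.4]
width: 0.0105
```

```bash
python3 st.py wrist
```

```text
13.6 [0.5104 0.0382 0.1172] ytool yaw -8.38 F [ 0.2 -1.6  6.4] w 0.0104864022057726 j [ 0.28  0.35 -0.52  2.    0.23  0.85 -0.51]
wrist
white bar x,z [-0.0004  0.1   ] res 0.0005 1590 y 0.0581 0.0441 0.072
white drum x,z [-0.0002  0.04  ] res 0.0006 3534
blue bar x,z [0.0274 0.0931] res 0.001 1036 y -0.0096 -0.0237 0.0045
blue drum x,z [-0.0004  0.0401] res 0.0006 2513
orange drum x,z [-0.0009  0.0405] res 0.0005 295
tcp box [ 0.0278 -0.0089  0.1172]
```

step_arm --pt "-0.047 0.007 0.02 0" --pt "0 0 0 0" --pt "0 0 0 0" --pt "0 0 0 0"

```text
time_s: 14.05
position: [0.5084, 0.0385, 0.1181]
tool_rot: [1.726, 1.567, 0.009]
force: [4.2, -1.9, 5.0]
width: 0.0108
```

```bash
python3 st.py wrist
```

```text
14.05 [0.5084 0.0385 0.1181] ytool yaw -8.37 F [ 4.2 -1.9  5. ] w 0.01076623089124389 j [ 0.28  0.34 -0.52  2.    0.22  0.85 -0.51]
wrist
white bar x,z [-0.0005  0.1   ] res 0.0005 1568 y 0.0581 0.044 0.0722
white drum x,z [-0.0002  0.0401] res 0.0006 3493
blue bar x,z [0.0255 0.0941] res 0.001 1037 y -0.0098 -0.024 0.0045
blue drum x,z [-0.0005  0.0401] res 0.0006 2495
orange drum x,z [-0.0006  0.0401] res 0.0005 334
tcp box [ 0.0259 -0.0089  0.1181]
```

step_arm --pt "-0.014 0.002 0 0" --pt "0 0 0 0" --pt "0 0 0 0"

```text
time_s: 14.4
position: [0.5082, 0.0385, 0.1183]
tool_rot: [1.741, 1.566, 0.024]
force: [4.6, -1.7, 5.7]
width: 0.0106
```

step_arm --pt "0 0 0 0" --pt "0 0 0 0" --pt "0 0 0 0" --pt "0 0 0.4 0" --pt "0 0 0.7 0" --pt "0 0 0.7 0" --pt "0 0 0.1 0" --pt "0 0 0 0" --pt "0 0 0 0" --fingers 0.35

```text
time_s: 15.3
position: [0.5048, 0.0385, 0.2109]
tool_rot: [-1.325, 1.568, -3.041]
force: [-0.6, 0.3, 0.2]
width: 0.03
```

```bash
python3 st.py wrist scene
```

```text
15.3 [0.5048 0.0385 0.2109] ytool yaw -8.36 F [-0.6  0.3  0.2] w 0.030029438668149545 j [ 0.32  0.22 -0.55  1.91  0.13  1.05 -0.43]
wrist
white bar x,z [-0.0008  0.0998] res 0.0005 556 y 0.0579 0.0439 0.0719
white drum x,z [-0.0006  0.0398] res 0.0006 1411
blue bar x,z [0.0249 0.094 ] res 0.0005 431 y -0.0099 -0.0238 0.0039
blue drum x,z [-0.0009  0.0399] res 0.0006 1142
orange drum x,z [-0.0011  0.04  ] res 0.0006 768
scene
white bar x,z [0.0001 0.0996] res 0.0011 47 y 0.056 0.0433 0.0687
white drum x,z [0.0009 0.0391] res 0.001 107
blue bar x,z [0.0262 0.0935] res 0.0011 90 y -0.0128 -0.0264 0.0007
blue drum x,z [0.0008 0.0391] res 0.0009 192
orange bar x,z [-0.0249  0.0937] res 0.0009 104 y -0.0801 -0.0939 -0.0662
orange drum x,z [0.0006 0.0392] res 0.0009 238
tcp box [ 0.0223 -0.0094  0.2109]
```

```bash
python3 -c "
import cv2;a=cv2.imread('pics/scene_15.30.png')[160:330,190:320];b=cv2.imread('pics/scene1.png')[160:330,190:320]
cv2.imwrite('pics/fin.png',cv2.resize(cv2.hconcat([b,a]),None,fx=3,fy=3,interpolation=cv2.INTER_CUBIC))"
```

```text
(no output)
```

View pics/fin.png

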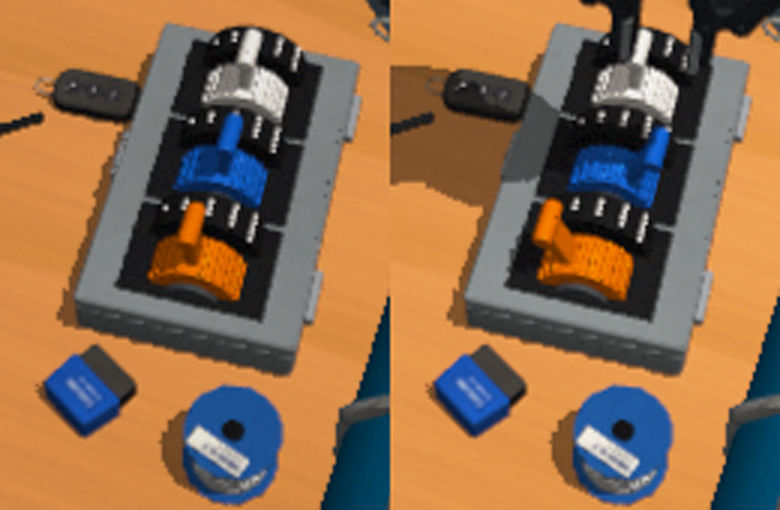

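The right half, taken after the moves, shows blue rolled away (bar at 655,150), orange rolled toward the robot (550,220) and white still upright. The fob, plug and spool are where they were in the left half.

```bash
python3 -c "
from cell import arm
print(arm.finish_job())"
```

```text
the job is handed in; nothing more can be done
None
```

I set the blue wheel to number 4 and the orange wheel to number 2, left white at 3, and handed the job in at about 15.4 s with the gripper clear above the box.

| Wheel | Target (rad) | Last measurement (rad) |
|---|---|---|
| Blue | +0.436 | +0.443 (wrist camera), +0.437 (scene camera) |
| Orange | −0.436 | −0.438 (scene camera; −0.432 from the wrist camera while still gripped) |
| White | 0 (row 3, left alone) | about 0, unchanged |

- **Loose items:** the before and after pictures show the key fob, plug and solder spool unmoved.
- **What went wrong:** my first grip on the blue bar was too deep. The pads bound on its stem and the wrist force reached about 50 N, under the 120 N limit. I let go, overshot to +0.47 and then undershot to +0.39. I corrected it after doing orange, using a shallower pinch.
- **Not settled:** all contact was by the fingers, as far as I could tell, so the 40 N limit on the arm or gripper body should not apply to that grip. Blue's last trim also came after orange, in case the order is judged.

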